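Slide a tappet along the fence into the gauging corner of a bench comparator

TASK

Gauge the bucket tappet that stands on the grey comparator stand: push it across until its side bears on the long fence while still well out on the open track, then keep it against the fence and slide it along, past the spring plunger, right into the corner until it is fully home on both the fence and the end stop, and take the hand away so that the gauge reads it. Only slide it, upright on the plate: do not lift or tip it, do not touch the dial gauge, and leave the two spare tappets and the valve spring on the bench where they are.

Things in the scene. Friction and masses are not known exactly. Their poses are not given: they have to be found in the camera images.
- comparator: Bench comparator stand, fixed, L-shaped grey base plate, its top at z = 16 mm over the bench; origin on the bench. In its own frame the main plate spans x -60..62, y -118..112 mm, and a foot that carries the dial gauge x -147..-52, y 35..112 mm. The plate in front of the fence is the open track
- fence (a point): the long steel fence: this point lies on its working face at the plate's top, x = 42, y = -50, z = 16 mm in the comparator's frame. The face looks to the comparator's -x and runs straight along y from -114 to 108 mm; 18 mm high above the plate (screw heads 21.5 mm), 14 mm thick
- stop (a point): the end stop that makes the corner with the fence: this point lies on its working face at the plate's top, x = 22, y = 88, z = 16 mm in the comparator's frame. The face looks to the comparator's -y and spans x 2..42 mm; 18 mm high above the plate (screw heads 21.5 mm)
- guide_block (a point): dark block that guides the plunger, facing the fence in the corner: this point is the centre of its top. With its bush it spans x -25..+5, y 57..83 mm in the comparator's frame, 24 mm above the plate (screw heads 27.5 mm). The corner can be entered only along the fence, in the comparator's +y direction
- home (a point): point on the plate's top where the tappet's axis stands when it is fully home in the corner: x = 25.7, y = 71.7, z = 16 mm in the comparator's frame; its axes are the comparator's. A tappet that bears on the fence has x = 0 in this frame, and reaches y = 0 at the stop
- plunger (a joint): spring plunger of the gauge, in m: 0 = fully out, grows as it is pressed in (towards the comparator's -x), up to 0.006. Its axis lies at y = 70.2 mm, 13 mm above the plate, its round 10 mm nose stands 3 mm into the tappet's place; a tappet pushed along the fence rides it back to about 0.003 (1.2 N at first, 2.4 N when ridden back)
- tappet: bucket tappet to be gauged: plain bare-metal cylinder 32.6 mm in diameter, 26 mm high, 60 g (hidden mass varies), standing crown up on the open track of the comparator plate; origin at the centre of its underside, z up. Oiled: friction of about 0.3 on plate and fence; a push slanted hard into the fence can still jam it
- spare_tappet_a: another such tappet, standing on the bench in the nook of the L-shaped base; to be left alone; origin at the centre of its underside
- spare_tappet_b: a third such tappet, standing on the bench beside it; to be left alone; origin at the centre of its underside
- valve_spring: coil valve spring, 29 mm in diameter, 44 mm high, standing on the bench in the same nook; to be left alone; origin at the centre of its underside
- comparator_dial: the dial gauge clamped on the stand, face up; part of the stand; not to be touched; lies flat, x -141..-25, y 40..100 mm, its top 27 mm above the plate; its origin lies under the dial at x = -95, y = 70.2, z = 21 mm in the comparator's frame

How it is judged (in metres and radians):
On the way, in this order (a step that is already met when the one before it is completed fails the run):
1. the tappet bears on the fence (within 2.5 mm) on the open track, at least 55 mm short of the stop (x of tappet in the frame of home above -0.0025 m and y of tappet in the frame of home below -0.055 m), for 0.1 s.
2. the tappet is fully home on the fence and on the end stop (within 2.5 mm) (x of tappet in the frame of home above -0.0025 m and y of tappet in the frame of home above -0.0025 m), for 0.2 s.
At the end, for the whole second after the job is handed in: The tappet stands upright and at rest on the plate, within 2.5 mm of the fence and of the end stop (3 mm in all), with the spring plunger pressed in by it (more than 1.8 mm) (all of step 2 and horizontal distance between tappet and home below 0.003 m and z of tappet in the frame of home between -0.003 and 0.003 m and angle between tappet's own z axis and vertical below 0.05 rad and linear speed of tappet below 0.01 m/s and value of joint plunger above 0.0018 m); the robot touches nothing.
It fails at once if the tappet was lifted off the plate (6 mm) or dropped off it (z of tappet in the frame of home above 0.006 m or z of tappet in the frame of home below -0.006 m).
It fails at once if the tappet was tipped (more than 0.25 rad) (angle between tappet's own z axis and vertical above 0.25 rad).
It fails at once if the tappet left the fence (by more than 5 mm) within 50 mm of the stop (y of tappet in the frame of home above -0.05 m and x of tappet in the frame of home below -0.005 m).
It fails at once if the arm touched the dial gauge (contact force between the arm and comparator_dial above 1 N).
It fails at once if a spare tappet or the valve spring was disturbed (moved more than 12 mm) (distance of any of spare_tappet_a, spare_tappet_b, valve_spring from where it was at the start of the episode above 0.012 m).
It also fails if it takes over 51 s, if anything falls off the work surface, if the arm or the gripper's body presses on something with over 40 N, if the wrist force passes 120 N, or if a joint passes its speed limit or range.

ROBOT

A 6-joint arm with a two-finger parallel gripper is mounted at the origin on a cart in front of the work surface, level with it; the furniture and walls round the work are solid. World frame = base frame: x ahead of the robot, y to its left, z up, the work surface at z = 0. Lengths are in m, angles in degrees, forces in N, time in s.
With the tool pointing down it reaches from about 0.4 to 0.825 m from the base axis. Payload 7 kg.
Tool frame: the origin (TCP) lies between the finger pads; the fingertips stand 25 mm ahead of it and the grasp point (between the pads) lies 6 mm ahead of it; z points along the fingers, y is the line along which they close (so a half turn about z gives the same grasp; the last joint's range is limited). The gripper opens to 88 mm and grips with 3 to 60 N. Pads are 19 mm wide; open, the fingers measure 130 mm over their backs; the gripper's body (78 mm by 193 mm) begins 47 mm behind the grasp point.
Start: joints at [-48.638, 20.546, 0.682, 0, -70.136, -16.507], TCP at [0.284, -0.612, 0.252] pointing down, gripper open.
Joint ranges: [-176.03, 176.03], [-82.01, 121.73], [-58.28, 71.71], [-173.87, 95.51], [-174.79, -0.11], [-173.66, 173.66]. Speed limits (degrees/s): [136.94, 136.94, 172.46, 180, 180, 180].

INTERFACE

Orientations are given as [roll, pitch, yaw] about the fixed x, y, z axes, in that order (R = Rz(yaw) Ry(pitch) Rx(roll)).
In Python, from plant import ctrl, imaging gives the robot as it stands (ctrl), with the cameras (imaging).
- The arm moves only by the shell command python3 drive.py, which reads ROWS from standard input. ROWS is a JSON list of rows, 1 to 8 of them, each of 5 numbers: dx, dy, dz in fractions of the full range, 1 being 400 mm, then a turn about the tool's z in normalised numbers (1 is 90 degrees), then the finger opening in m; each row is the pose to reach, as a shift and turn from the pose commanded when the command began, along the tool's axes at that moment; what a row does not reach only later rows make up. A row lasts 1/8 s, in which the tool goes at most 0.0625 m and 10.7 degrees, less where a joint would pass 70% of its speed; a pose out of reach is approached as far as the arm can. The fingers move at their own pace and stop on an object; the grip force is fixed at half the most. Time passes only in rows, so rows that do not move let the fingers close. It prints the time, the measured TCP pose, the force, the opening and the grip force at its end. Input that does not fit is refused with a message, and nothing moves.
- ctrl.get_obs(): the state, without advancing time (a new reading comes with each control period).
- imaging.snapshot(name): name is "side" or "top" or "wrist"; returns a dict with "frame" (420x560x3 uint8, red, green, blue), "z_map" (420x560 float32, m along the optical axis (not along the pixel's ray), 0 where there is no reading), "fovy" (degrees; the focal length in pixels is half the picture's height over the tangent of half this angle, whatever the lens; pixels are square), "cx", "cy" (the principal point, pixels), "k1" (the pictures are not rectified: a ray, as slopes to the right and down, at radius r is drawn at 1 + k1 r^2 times it, then the intrinsics apply), "R" (3x3) and "t" (3): a world point X has camera coordinates R X + t; the wrist camera has in their place "T_tool_cam" (4x4, takes a point from camera to tool coordinates, whose origin is the TCP and whose axes are the flange's). Camera axes: x right, y down, z forward; pixel columns grow to the right and rows downward; lengths in m; the calibration is good to about 2 mm. A picture is of the moment at which its call begins: read the wrist's pose just before it.
- ctrl.close_job(): hands the job in; it is judged then, once.
The state is a dict: "clock": time; "joint_pos": joint angles; "qvel": joint speeds; "tau": joint torques, N m; "tool_pos": TCP position; "orientation": TCP orientation; "force": force on the tool from outside, world axes, zero at the start; "moment": the same for the moment, N m; "opening": finger opening in m; "gripper_force": force on a finger pad.
Only numpy, scipy, OpenCV 4.12 (cv2) and the standard library are available. Lean on these libraries where they do the work, as an engineer would, in place of code of your own. Each camera call takes 0.05 s, during which the arm holds its last target. There are 200 camera calls.

## Working session

There is one attempt and no reset: what is moved stays moved. The work goes in short steps, Python scripts to look and compute and a shell command to move; the robot and the scene stay as the last step left them, time stands still between calls to the robot, and variables do not carry over. Pictures are saved under pics/ and viewed, at most 10 in all, crops included, and the job is handed in when it is done.

```bash
ls; mkdir -p pics
python3 - <<'E'
from plant import ctrl, imaging
import cv2,numpy as np
o=ctrl.get_obs();print({k:np.round(o[k],4).tolist() for k in o})
for n in("top","side"):
    s=imaging.snapshot(n);np.savez(f"{n}0.npz",**s)
    cv2.imwrite(f"pics/{n}0.png",s["frame"][...,::-1]);print(n,{k:np.round(s[k],4).tolist() for k in s if k not in("frame","z_map")})
E
```

```text
drive.py
pics
plant.py
{'clock': 0.0, 'joint_pos': [-48.6397, 20.5915, 0.6326, -0.0215, -70.1325, -16.5073], 'qvel': [0.0395, -0.0065, 0.0495, -0.1379, -0.0469, 0.0882], 'tau': [-0.0038, -58.272, 29.3064, 6.9973, 0.0071, -0.0002], 'tool_pos': [0.2835, -0.6121, 0.2506], 'orientation': [179.9066, -0.0066, -155.1542], 'force': [0.256, 0.3637, -0.4861], 'moment': [-0.03, 0.0245, 0.0111], 'gripper_force': 0.0, 'opening': 0.0873}
top {'fovy': 44.3544, 'cx': 274.908, 'cy': 204.8839, 'k1': 0.0593, 'R': [[-0.0107, -0.9996, 0.0266], [-0.9918, 0.0073, -0.1277], [0.1274, -0.0278, -0.9915]], 't': [0.1618, 0.4882, 0.8478]}
side {'fovy': 45.5486, 'cx': 282.9098, 'cy': 206.7582, 'k1': -0.1387, 'R': [[0.999, 0.0447, -0.0083], [0.0139, -0.4728, -0.881], [-0.0433, 0.88, -0.473]], 't': [-0.4847, 0.1231, 0.7428]}
```

View pics/top0.png

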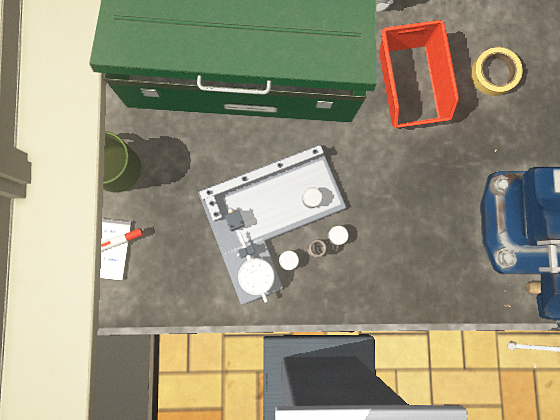

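View pics/side0.png

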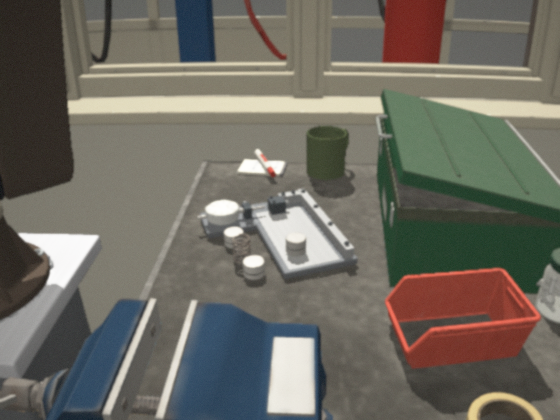

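Top view: the fence runs from about (205,190) to (322,152), the stop is at its left end, the tappet is at (312,197), the dial at (256,275), and the spares and spring are at (288,260), (338,235) and (318,248). The toolbox stands behind the fence.

```bash
cat > h.py <<'E'
import numpy as np,cv2
def K(s,h=420):
    f=h/2/np.tan(np.radians(s["fovy"])/2); return np.array([[f,0,s["cx"]],[0,f,s["cy"]],[0,0,1.]]),np.array([s["k1"],0,0,0.])
def toworld(s,px,z):
    k,d=K(s);p=cv2.undistortPoints(np.array(px,float).reshape(-1,1,2),k,d).reshape(-1,2)
    r=np.c_[p,np.ones(len(p))]@s["R"]; c=-s["R"].T@s["t"]
    return c+r*((np.asarray(z)-c[2])/r[:,2])[:,None]
def proj(s,X):
    k,d=K(s);return cv2.projectPoints(np.array(X,float).reshape(-1,1,3),cv2.Rodrigues(s["R"])[0],s["t"],k,d)[0].reshape(-1,2)
E
python3 - <<'E'
import numpy as np,cv2
s=np.load("top0.npz")
c=s["frame"][140:310,190:360,::-1]
cv2.imwrite("pics/top0c.png",cv2.resize(c,None,fx=3.5,fy=3.5,interpolation=cv2.INTER_CUBIC))
E
```

```text
(no output)
```

View pics/top0c.png

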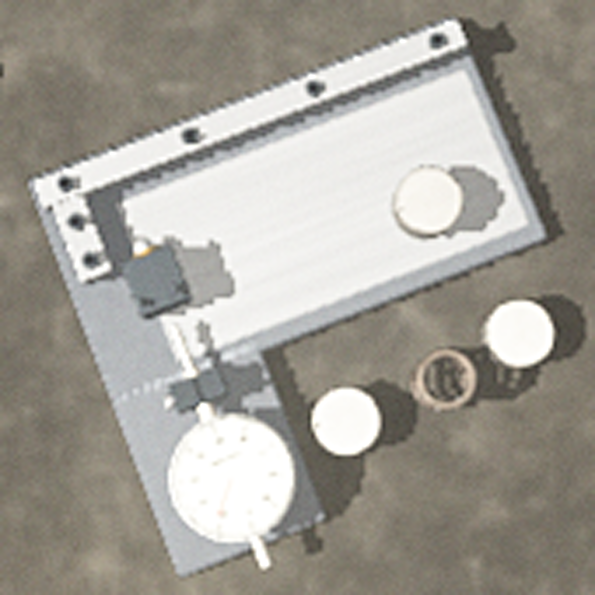

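```bash
python3 - <<'E'
import numpy as np
from h import *
from scipy.optimize import least_squares
s=dict(np.load("top0.npz"))
px=lambda l:(np.array(l,float)+.5)/3.5+[190,140]-.5
C=[(-60,-118,16,547,235),(-60,35,16,265,350),(-147,35,16,325,520),(-147,112,16,180,573),(56,108,34,35,183),(56,-114,34,460,18),(42,-114,34,468,45),(-95,70.2,43,232,478)]
C=np.array(C,float);uv=px(C[:,3:])
def T(p,q):
    c,n=np.cos(p[2]),np.sin(p[2]);return np.c_[q[:,:2]@np.array([[c,n],[-n,c]])+p[:2],q[:,2]]
f=lambda p:(proj(s,T(p,C[:,:3]/1000))-uv).ravel()
w=toworld(s,uv,C[:,2]/1000)
r=min((least_squares(f,[*w[:,:2].mean(0),a]) for a in np.arange(0,6.3,1)),key=lambda r:r.cost)
print("pose",r.x,np.degrees(r.x[2]),"\nres",np.round(r.fun.reshape(-1,2),2).tolist())
obj=toworld(s,px([(428,201),(347,421),(519,333),(445,380)]),[.042,.026,.026,.044])
print(np.round(obj,4)); 
c,n=np.cos(r.x[2]),np.sin(r.x[2]);R=np.array([[c,-n],[n,c]])
print("in comp mm",np.round((obj[:,:2]-r.x[:2])@R*1000,1))
# depth refinement: top blobs heights
k,d=K(s)
for (u,v),o in zip(px([(428,201),(347,421),(519,333),(300,180)]),[0,1,2,3]):
    z=s["z_map"][int(round(v)),int(round(u))];p=cv2.undistortPoints(np.array([[[u,v]]]),k,d)[0,0]
    print(np.round(s["R"].T@(np.r_[p,1]*z-s["t"]),4))
H=T(r.x,np.array([[25.7,71.7,16]])/1000);print("home",H)
# toolbox heights near: points in comp frame
v,u=np.mgrid[0:420,0:560];z=s["z_map"];P=cv2.undistortPoints(np.c_[u.ravel(),v.ravel()].astype(float).reshape(-1,1,2),k,d).reshape(-1,2)
X=(np.c_[P,np.ones(len(P))]*z.ravel()[:,None]-s["t"])@s["R"]
q=(X[:,:2]-r.x[:2])@R*1000
m=(q[:,0]>62)&(X[:,2]>.05)&(abs(q[:,1])<200)&(z.ravel()>0)
for y in range(-200,200,50):
    a=m&(q[:,1]>=y)&(q[:,1]<y+50);print(y,q[a,0].min() if a.any() else None,X[a,2].max() if a.any() else None)
E
cat >> h.py <<'E'
from scipy.spatial.transform import Rotation
def T(p,q):
    c,n=np.cos(p[2]),np.sin(p[2]);q=np.asarray(q,float);return np.c_[q[:,:2]@np.array([[c,n],[-n,c]])+p[:2],q[:,2]]
def totool(o,X):
    return Rotation.from_euler("xyz",o["orientation"],degrees=True).inv().apply(np.asarray(X)-o["tool_pos"])
E
python3 - <<'E'
import numpy as np
from h import *
from scipy.optimize import least_squares
from plant import ctrl, imaging
s=dict(np.load("top0.npz"))
px=lambda l:(np.array(l,float)+.5)/3.5+[190,140]-.5
C=np.array([(-60,-118,16,547,235),(-60,35,16,265,350),(-147,35,16,325,520),(-147,112,16,180,573),(56,108,34,35,183),(56,-114,34,460,18),(42,-114,34,468,45),(49,-101.,37.5,438,40)],float)[:7];uv=px(C[:,3:])
f=lambda p:(proj(s,T(p,C[:,:3]/1000))-uv).ravel()
r=least_squares(f,[.5,.16,.37]);p=r.x
print("pose",p,np.degrees(p[2]),"\nres",np.round(r.fun.reshape(-1,2),2).tolist())
c,n=np.cos(p[2]),np.sin(p[2]);R=np.array([[c,-n],[n,c]])
print("tappet comp",(np.array([.5008,.0953])-p[:2])@R*1000)
print("home",T(p,[[.0257,.0717,.016]]))
o=ctrl.get_obs();print("tool delta",totool(o,[.5008,.0953,.2]))
k,d=K(s);v,u=np.mgrid[0:420,0:560];z=s["z_map"];P=cv2.undistortPoints(np.c_[u.ravel(),v.ravel()].astype(float).reshape(-1,1,2),k,d).reshape(-1,2)
X=(np.c_[P,np.ones(len(P))]*z.ravel()[:,None]-s["t"])@s["R"]
for y in np.arange(-.5,.3,.1):
    a=(abs(X[:,1]-y)<.05)&(X[:,0]>.2)&(X[:,0]<.62)&(z.ravel()>0);print(round(y,1),X[a,2].max() if a.any() else None)
E
```

```text
pose [0.49991719 0.16419793 0.36574766] 20.955797193950733 
res [[0.88, 0.57], [-0.82, 0.05], [0.82, -0.58], [-0.33, 1.46], [-0.36, -0.93], [-0.47, -0.19], [0.31, -0.47]]
tappet comp [-23.8167598  -64.65651908]
home [[0.49827397 0.24034699 0.016     ]]
tool delta [-0.49447855  0.55053702  0.05144983]
-0.5 None
-0.4 0.0018060410777688358
-0.3 0.15773659912615634
-0.2 0.17483229943112816
-0.1 0.009208427386571155
-0.0 0.028944328153460715
0.1 0.04642912980390216
0.2 0.04602798065109584
```

The manual's scale: shifts go in shares of 400 mm and turns go in shares of 90 degrees. Converting my numbers, 0.36 m / 0.4 = 0.9, -0.32 m / 0.4 = -0.8, 4 degrees / 90 = 0.0444.

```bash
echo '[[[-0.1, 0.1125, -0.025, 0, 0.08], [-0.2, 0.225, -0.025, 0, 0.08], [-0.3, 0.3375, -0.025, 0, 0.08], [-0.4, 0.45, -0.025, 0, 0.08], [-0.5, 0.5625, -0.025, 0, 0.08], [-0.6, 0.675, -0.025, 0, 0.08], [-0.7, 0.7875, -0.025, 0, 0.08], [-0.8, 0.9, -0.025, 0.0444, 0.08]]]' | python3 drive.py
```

```text
refused: ROWS must be a list of rows, each a list of 5 numbers. Nothing was moved.
```

Wrong form. The message asks for a list of rows, each a list of 5 numbers, so I'll send the same numbers that way.

```bash
echo '[[-0.1, 0.1125, -0.025, 0, 0.08], [-0.2, 0.225, -0.025, 0, 0.08], [-0.3, 0.3375, -0.025, 0, 0.08], [-0.4, 0.45, -0.025, 0, 0.08], [-0.5, 0.5625, -0.025, 0, 0.08], [-0.6, 0.675, -0.025, 0, 0.08], [-0.7, 0.7875, -0.025, 0, 0.08], [-0.8, 0.9, -0.025, 0.0444, 0.08]]' | python3 drive.py
python3 - <<'E'
from plant import ctrl, imaging
from h import *
o=ctrl.get_obs();print(o["joint_pos"],o["orientation"],totool(o,[.5,.0953,.2]))
E
```

```text
clock: 1.1
tool_pos: [0.4228, -0.1494, 0.2616]
orientation: [-180.0, 0.0, -159.2]
force: [1.1, -0.1, 0.3]
opening: 0.0801
gripper_force: 0.0
[ 5.85912627e+00 -1.88240758e+00 -2.54534011e+01 -2.68866912e-03
 -6.64033269e+01 -7.50774880e+01] [-1.79995768e+02  2.54481098e-02 -1.59219437e+02] [-0.15899509  0.20139355  0.06169517]
```

In the tool's units: 0.2 m / 0.4 = 0.5, 0.17 m / 0.4 = 0.425.

```bash
echo '[[-0.0875, 0.1125, 0, 0, 0.08], [-0.175, 0.225, 0, 0, 0.08], [-0.275, 0.3375, 0.05, 0, 0.08], [-0.35, 0.425, 0.1, 0, 0.08], [-0.4, 0.5, 0.15, 0, 0.08], [-0.4, 0.5, 0.15, 0, 0.08]]' | python3 drive.py
python3 - <<'E'
from plant import ctrl, imaging
from h import *
o=ctrl.get_obs();s=imaging.snapshot("wrist")
cv2.imwrite("pics/w1.png",s["frame"][...,::-1]);np.savez("w1.npz",**s,pos=o["tool_pos"],rpy=o["orientation"])
print(np.round(s["T_tool_cam"],3),o["orientation"],totool(o,[.5,.0953,.046]))
E
```

```text
clock: 1.85
tool_pos: [0.5005, 0.0942, 0.1995]
orientation: [-180.0, -0.2, -159.0]
force: [0.1, -0.7, 0.5]
opening: 0.0799
gripper_force: 0.0
[[ 0.    -0.967 -0.255  0.069]
 [ 1.     0.     0.     0.   ]
 [-0.    -0.255  0.967 -0.133]
 [ 0.     0.     0.     1.   ]] [-179.98127234   -0.21051808 -159.00884668] [-0.00050152  0.00127949  0.15346541]
```

View pics/w1.png

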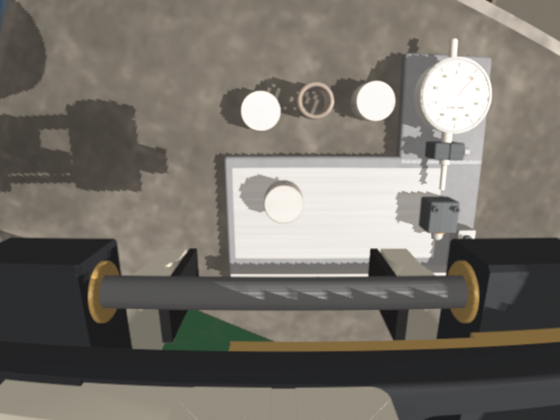

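```bash
cat >> h.py <<'E'
def wcam(s):
    s=dict(s);M=np.eye(4);M[:3,:3]=Rotation.from_euler("xyz",s["rpy"],degrees=True).as_matrix();M[:3,3]=s["pos"]
    A=np.linalg.inv(M@s["T_tool_cam"]);s["R"],s["t"]=A[:3,:3],A[:3,3];return s
E
python3 - <<'E'
from h import *
from scipy.optimize import least_squares
s=wcam(np.load("w1.npz"))
C=np.array([(-60,-118,16,227,157),(-60,35,16,403,159),(-147,35,16,404,56),(-147,112,16,489,58)],float)
f=lambda p:(proj(s,T(p,C[:,:3]/1000))-C[:,3:]).ravel()
r=least_squares(f,[.5,.16,.37]);p=r.x;print(p,np.degrees(p[2]),np.round(r.fun,1))
w=toworld(s,[(284,204),(261,111),(376,101)],[.042,.026,.026]);print(w)
c,n=np.cos(p[2]),np.sin(p[2]);print((w[:,:2]-p[:2])@np.array([[c,-n],[n,c]])*1e3)
print(proj(s,T(p,np.array([(42,-114,16),(42,-114,34),(56,-114,34),(42,50,16),(42,50,34),(22,88,16)])/1e3)))
E
python3 - <<'E'
import cv2
im=cv2.imread("pics/w1.png")[140:300,190:510]
cv2.imwrite("pics/w1c.png",cv2.resize(im,None,fx=2.5,fy=2.5,interpolation=cv2.INTER_CUBIC))
E
```

```text
[0.49996264 0.1671015  0.37510025] 21.491661399668676 [-1.9  2.5 -2.9 -0.5  1.5 -1.5  3.5 -0.2]
[[0.50039069 0.09517246 0.042     ]
 [0.43764153 0.05089692 0.026     ]
 [0.39589178 0.13574089 0.026     ]]
[[ -25.95405757  -67.08469796]
 [-100.56136442  -85.29265002]
 [-108.32436582    8.94787288]]
[[234.62508691 268.34641294]
 [232.06365966 276.39647065]
 [232.81832523 290.57903267]
 [407.78006182 266.45249489]
 [414.21229991 274.28843324]
 [448.73921636 245.97939626]]
```

View pics/w1c.png

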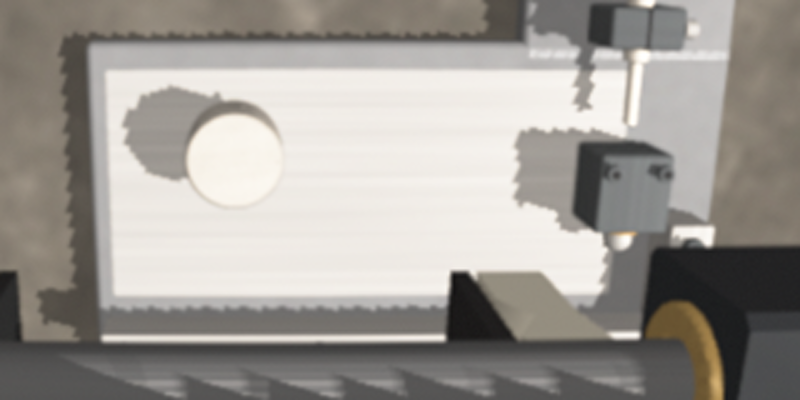

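Run:
```python
from h import *
s=wcam(np.load("w1.npz"));a=np.radians(21.);R=np.array([[np.cos(a),-np.sin(a)],[np.sin(a),np.cos(a)]])
w=toworld(s,[(284,203.5),(240,274.5),(350,274.5),(225,157),(400,157),(438,235)],[.042,.034,.034,.016,.016,.029])
q=w[:,:2]@R;print("wrist rel tappet (comp axes)",np.round((q-q[0])*1e3,1).tolist())
t=dict(np.load("top0.npz"));px=lambda l:(np.array(l,float)+.5)/3.5+[190,140]-.5
w=toworld(t,px([(428,201),(468,45),(300,112),(75,195),(547,235),(265,350),(138,238)]),[.042,.034,.034,.034,.016,.016,.029])
q=w[:,:2]@R;print("top",np.round((q-q[0])*1e3,1).tolist())
```

```text
wrist rel tappet (comp axes) [[0.0, 0.0], [66.9, -39.2], [67.0, 59.1], [-35.4, -51.2], [-35.8, 101.6], [31.8, 137.7]]
top [[0.0, 0.0], [65.2, -48.6], [64.2, 40.5], [65.8, 156.8], [-34.7, -52.3], [-36.5, 98.3], [35.9, 136.1]]
```

The tappet is at (0.5005, 0.0952), about 49.7 mm from the fence and 137.7 mm short of home, and the two cameras agree. I'll descend over it with the fingers fore and aft along the fence, then grip.

In the tool's units: 0.153 m / 0.4 = 0.3825, 0.001 m / 0.4 = 0.0025.

```bash
echo '[[-0.0013, 0.0025, 0.125, 0, 0.08], [-0.0013, 0.0025, 0.225, 0, 0.08], [-0.0013, 0.0025, 0.3125, 0, 0.08], [-0.0013, 0.0025, 0.3625, 0, 0.07], [-0.0013, 0.0025, 0.3825, 0, 0.06], [-0.0013, 0.0025, 0.3825, 0, 0.05]]' | python3 drive.py && echo '[[0, 0, 0, 0, 0.036], [0, 0, 0, 0, 0.03], [0, 0, 0, 0, 0.03], [0, 0, 0, 0, 0.03], [0, 0, 0, 0, 0.03]]' | python3 drive.py
python3 - <<'E'
from plant import ctrl, imaging
o=ctrl.get_obs();print(o["tool_pos"],o["orientation"],o["opening"])
E
```

```text
clock: 2.65
tool_pos: [0.5013, 0.0932, 0.0489]
orientation: [-180.0, 0.0, -159.2]
force: [1.1, -0.2, 0.8]
opening: 0.0552
gripper_force: 0.0
clock: 3.28
tool_pos: [0.5016, 0.0939, 0.0493]
orientation: [180.0, 0.1, -159.1]
force: [-1.0, 1.8, 7.1]
opening: 0.0314
gripper_force: 30.0
[0.50156359 0.09392145 0.04929391] [ 1.79998441e+02  6.49331861e-02 -1.59119212e+02] 0.03140568176448369
```

In the tool's units: 0.05 m / 0.4 = 0.125, 0.045 m / 0.4 = 0.1125.

```bash
echo '[[-0.0075, 0.01, 0, 0, 0.03], [-0.0225, 0.025, 0, 0, 0.03], [-0.0375, 0.0425, 0, 0, 0.03], [-0.0525, 0.06, 0, 0, 0.03], [-0.0675, 0.0775, 0, 0, 0.03], [-0.0825, 0.095, 0, 0, 0.03], [-0.095, 0.1125, 0, 0, 0.03], [-0.1075, 0.125, 0, 0, 0.03]]' | python3 drive.py && echo '[[-0.0025, 0, 0, 0, 0.03], [-0.005, 0, 0, 0, 0.03], [-0.0075, 0, 0, 0, 0.03], [-0.01, 0, 0, 0, 0.03]]' | python3 drive.py
```

```text
clock: 4.28
tool_pos: [0.524, 0.156, 0.0493]
orientation: [-180.0, 0.0, -159.1]
force: [-0.1, -1.5, 6.7]
opening: 0.0312
gripper_force: 30.0
clock: 4.78
tool_pos: [0.5276, 0.1573, 0.0493]
orientation: [-180.0, 0.0, -159.1]
force: [-2.1, 0.1, 7.2]
opening: 0.0312
gripper_force: 30.0
```

In the tool's units: -0.0015 m / 0.4 = -0.0038, -0.001 m / 0.4 = -0.0025.

```bash
echo '[[-0.0013, 0, 0, 0, 0.03], [-0.0025, 0, 0, 0, 0.03], [-0.0038, 0, 0, 0, 0.03]]' | python3 drive.py; echo '[[-0.0013, 0, 0, 0, 0.03], [-0.0025, 0, 0, 0, 0.03], [-0.0038, 0, 0, 0, 0.03]]' | python3 drive.py
```

```text
clock: 5.15
tool_pos: [0.5289, 0.1578, 0.0493]
orientation: [-180.0, 0.0, -159.1]
force: [-1.4, -0.1, 6.6]
opening: 0.0313
gripper_force: 30.0
clock: 5.52
tool_pos: [0.5297, 0.158, 0.0493]
orientation: [-180.0, -0.0, -159.1]
force: [-5.6, 0.1, 10.1]
opening: 0.0315
gripper_force: 30.0
```

In the tool's units: -0.0015 m / 0.4 = -0.0038, -0.001 m / 0.4 = -0.0025.

```bash
echo '[[-0.0013, 0, 0, 0, 0.03], [-0.0025, 0, 0, 0, 0.03], [-0.0038, 0, 0, 0, 0.03]]' | python3 drive.py
```

```text
clock: 5.9
tool_pos: [0.5299, 0.158, 0.0492]
orientation: [-180.0, -0.2, -159.2]
force: [-10.7, 0.1, 16.7]
opening: 0.0313
gripper_force: 30.0
```

In the tool's units: -0.002 m / 0.4 = -0.005, -0.001 m / 0.4 = -0.0025.

```bash
echo '[[0.0025, 0, -0.0025, 0, 0.03], [0.005, 0, -0.005, 0, 0.03], [0.005, 0, -0.005, 0, 0.045], [0.005, 0, -0.005, 0, 0.06], [0.005, 0, -0.005, 0, 0.06]]' | python3 drive.py; echo '[[0, 0, -0.0375, 0, 0.06], [0, 0, -0.1125, 0, 0.06], [0, 0, -0.1375, 0, 0.06]]' | python3 drive.py
python3 - <<'E'
from plant import ctrl, imaging
from h import *
o=ctrl.get_obs();s=imaging.snapshot("wrist");print(o["tool_pos"],o["orientation"],o["opening"])
cv2.imwrite("pics/w2.png",s["frame"][...,::-1]);np.savez("w2.npz",**s,pos=o["tool_pos"],rpy=o["orientation"])
E
```

```text
clock: 6.52
tool_pos: [0.5298, 0.1581, 0.0505]
orientation: [180.0, 0.0, -159.1]
force: [0.3, -0.1, 0.1]
opening: 0.0555
gripper_force: 0.0
clock: 6.9
tool_pos: [0.5307, 0.1587, 0.1082]
orientation: [180.0, 0.2, -159.1]
force: [0.4, 0.8, -0.2]
opening: 0.06
gripper_force: 0.0
[0.53071749 0.15865517 0.1082377 ] [ 179.96608808    0.20527447 -159.12226424] 0.060028942916043875
```

View pics/w2.png

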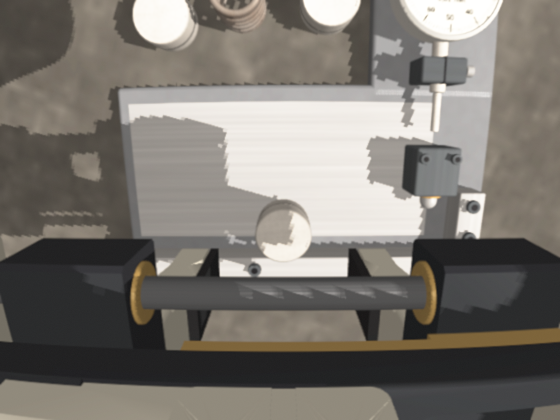

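Run:
```python
from h import *
s=wcam(np.load("w2.npz"));a=np.radians(20.95);R=np.array([[np.cos(a),-np.sin(a)],[np.sin(a),np.cos(a)]])
w=toworld(s,[(284,231.5),(170,258),(330,258),(122,88),(430,202)],[.042,.034,.034,.016,.029])
q=w[:,:2]@R;print(w[0],np.round((q-q[0])*1e3,1).tolist(),(np.array(s["pos"][:2])@R-q[0])*1e3)
```

```text
[0.52605936 0.15776007 0.042     ] [[0.0, 0.0], [19.9, -70.3], [19.7, 28.2], [-82.4, -97.9], [-14.3, 89.0]] [ 4.67024156 -0.82959912]
```

Run:
```python
import cv2
im=cv2.imread("pics/w2.png")[185:275,225:345]
cv2.imwrite("pics/w2c.png",cv2.resize(im,None,fx=6,fy=6,interpolation=cv2.INTER_CUBIC))
```

```text
(no output)
```

View pics/w2c.png

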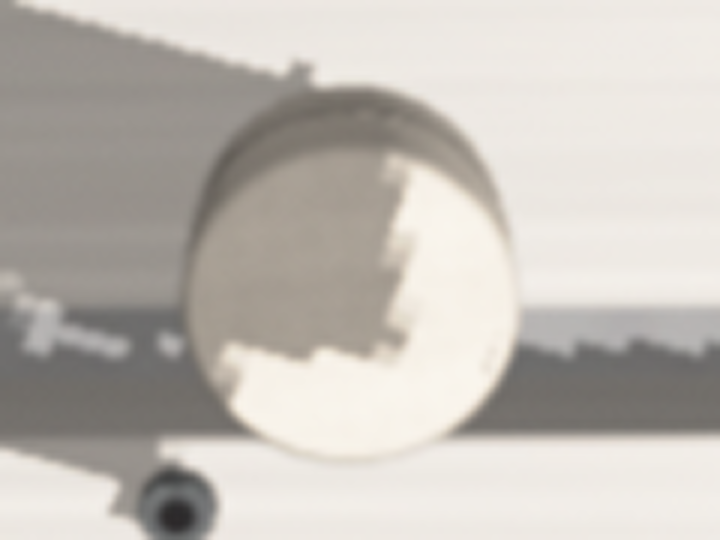

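The zoomed crop puts the crown centre at row 235 and the fence edge at row 257. That is about 17 mm from axis to face, so the tappet is bearing on the fence, as the contact force also showed. Next I'll go behind it with closed fingers, yawed slightly toward the fence.

In the tool's units: 0.06 m / 0.4 = 0.15, 0.001 m / 0.4 = 0.0025, 8 degrees / 90 = 0.0889.

```bash
echo '[[0.0025, -0.05, 0, 0.0444, 0.04], [0.0025, -0.1125, 0, 0.0889, 0.02], [0.0025, -0.1125, 0, 0.0889, 0], [0.0025, -0.1125, 0, 0.0889, 0], [0.0025, -0.1125, 0.075, 0.0889, 0], [0.0025, -0.1125, 0.125, 0.0889, 0], [0.0025, -0.1125, 0.15, 0.0889, 0], [0.0025, -0.1125, 0.15, 0.0889, 0]]' | python3 drive.py
python3 - <<'E'
from plant import ctrl, imaging
from h import *
o=ctrl.get_obs();a=np.radians(20.95);R=np.array([[np.cos(a),-np.sin(a)],[np.sin(a),np.cos(a)]])
print(o["tool_pos"],o["orientation"],o["opening"],(o["tool_pos"][:2]-np.array([.5285,.1588]))@R*1e3)
E
```

```text
clock: 7.95
tool_pos: [0.5443, 0.1156, 0.045]
orientation: [-180.0, -0.1, -167.1]
force: [0.1, -0.0, 0.4]
opening: 0.0004
gripper_force: 0.0
[0.54433743 0.11564424 0.04500559] [-1.79971541e+02 -7.91627819e-02 -1.67118486e+02] 0.0003887632713031933 [ -0.6400121  -45.96557797]
```

In the tool's units: 0.045 m / 0.4 = 0.1125, 0.0014 m / 0.4 = 0.0035.

```bash
echo '[[0.0018, 0.0125, 0, 0, 0], [0.0035, 0.025, 0, 0, 0], [0.0053, 0.0375, 0, 0, 0], [0.0075, 0.0525, 0, 0, 0], [0.0095, 0.0675, 0, 0, 0], [0.0115, 0.0825, 0, 0, 0], [0.0138, 0.0975, 0, 0, 0], [0.0158, 0.1125, 0, 0, 0]]' | python3 drive.py; echo '[[0.0025, 0.0175, 0, 0, 0], [0.0045, 0.0325, 0, 0, 0], [0.0063, 0.045, 0, 0, 0], [0.0078, 0.055, 0, 0, 0], [0.0088, 0.0625, 0, 0, 0]]' | python3 drive.py
python3 - <<'E'
from plant import ctrl, imaging
from h import *
o=ctrl.get_obs();s=imaging.snapshot("wrist");a=np.radians(20.95);R=np.array([[np.cos(a),-np.sin(a)],[np.sin(a),np.cos(a)]])
print((o["tool_pos"][:2]-np.array([.5285,.1588]))@R*1e3)
cv2.imwrite("pics/w3.png",s["frame"][...,::-1]);t=imaging.snapshot("top");np.savez("top3.npz",**t)
cv2.imwrite("pics/t3.png",cv2.resize(t["frame"][140:310,190:360,::-1],None,fx=3.5,fy=3.5,interpolation=cv2.INTER_CUBIC))
E
```

```text
clock: 8.95
tool_pos: [0.5284, 0.1585, 0.0455]
orientation: [-180.0, -0.0, -167.1]
force: [-0.1, -0.2, -0.6]
opening: 0.0003
gripper_force: 0.1
clock: 9.57
tool_pos: [0.5195, 0.1819, 0.0455]
orientation: [-180.0, -0.0, -167.1]
force: [-0.6, -0.9, -0.7]
opening: 0.0003
gripper_force: 0.1
[-0.18918097 24.77614139]
```

View pics/w3.png

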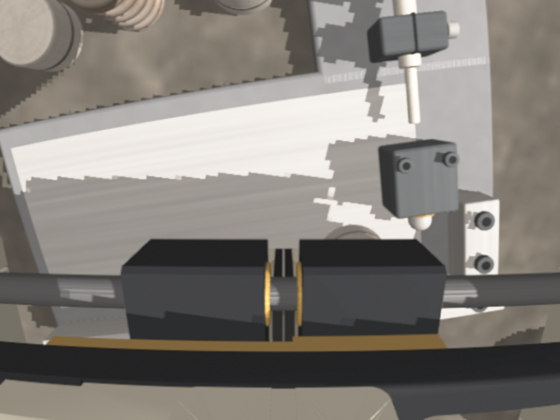

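In the tool's units: 0.017 m / 0.4 = 0.0425, 0.015 m / 0.4 = 0.0375.

```bash
echo '[[0.001, 0.0075, 0, 0, 0], [0.002, 0.015, 0, 0, 0], [0.003, 0.0225, 0, 0, 0], [0.004, 0.03, 0, 0, 0], [0.0053, 0.0375, 0, 0, 0], [0.006, 0.0425, 0, 0, 0]]' | python3 drive.py; echo '[[0.0005, 0.0038, 0, 0, 0], [0.001, 0.0075, 0, 0, 0], [0.0015, 0.0113, 0, 0, 0], [0.002, 0.015, 0, 0, 0]]' | python3 drive.py
```

```text
clock: 10.42
tool_pos: [0.5134, 0.1979, 0.0456]
orientation: [180.0, 0.0, -167.1]
force: [-0.4, 0.9, 0.2]
opening: 0.0005
gripper_force: 0.1
clock: 10.92
tool_pos: [0.5112, 0.2032, 0.0455]
orientation: [-180.0, -0.0, -167.2]
force: [1.2, -2.4, 1.3]
opening: 0.0005
gripper_force: 1.1
```

In the tool's units: 0.002 m / 0.4 = 0.005, 0.001 m / 0.4 = 0.0025.

```bash
for i in 1; do echo '[[0.0005, 0.0025, 0, 0, 0], [0.0008, 0.005, 0, 0, 0], [0.0008, 0.005, 0, 0, 0]]' | python3 drive.py; done; echo '[[0.0005, 0.0025, 0, 0, 0], [0.0008, 0.005, 0, 0, 0], [0.0008, 0.005, 0, 0, 0]]' | python3 drive.py
```

```text
clock: 11.3
tool_pos: [0.5106, 0.2053, 0.0456]
orientation: [180.0, 0.0, -167.1]
force: [0.7, -1.9, -0.2]
opening: 0.0005
gripper_force: 0.7
clock: 11.68
tool_pos: [0.5098, 0.2073, 0.0456]
orientation: [180.0, 0.0, -167.1]
force: [0.2, -1.5, 0.8]
opening: 0.0002
gripper_force: 0.6
```

In the tool's units: 0.002 m / 0.4 = 0.005, 0.001 m / 0.4 = 0.0025.

```bash
echo '[[0.0005, 0.0025, 0, 0, 0], [0.0008, 0.005, 0, 0, 0], [0.0008, 0.005, 0, 0, 0]]' | python3 drive.py; echo '[[0.0003, 0.0025, 0, 0, 0], [0.0003, 0.0025, 0, 0, 0]]' | python3 drive.py
python3 - <<'E'
from plant import ctrl, imaging
from h import *
o=ctrl.get_obs();a=np.radians(20.95);R=np.array([[np.cos(a),-np.sin(a)],[np.sin(a),np.cos(a)]])
print((o["tool_pos"][:2]-np.array([.5285,.1588]))@R*1e3)
E
```

```text
clock: 12.05
tool_pos: [0.5091, 0.2092, 0.0455]
orientation: [180.0, -0.0, -167.1]
force: [-1.1, -1.3, 0.4]
opening: 0.0003
gripper_force: 0.5
clock: 12.3
tool_pos: [0.5088, 0.2101, 0.0456]
orientation: [180.0, 0.0, -167.1]
force: [-0.8, 0.2, -1.2]
opening: 0.0006
gripper_force: 0.4
[-2.39943412e-02  5.49824449e+01]
```

In the tool's units: 0.002 m / 0.4 = 0.005, 0.001 m / 0.4 = 0.0025.

```bash
echo '[[0.0005, 0.0025, 0, 0, 0], [0.0008, 0.005, 0, 0, 0], [0.0008, 0.005, 0, 0, 0]]' | python3 drive.py
python3 - <<'E'
from plant import ctrl, imaging
from h import *
o=ctrl.get_obs();s=imaging.snapshot("wrist");print(o["force"])
cv2.imwrite("pics/w4.png",cv2.resize(s["frame"][120:330,300:560,::-1],None,fx=2.8,fy=2.8,interpolation=cv2.INTER_CUBIC))
E
```

```text
clock: 12.68
tool_pos: [0.5082, 0.2112, 0.0457]
orientation: [-179.9, -0.0, -167.1]
force: [2.6, -5.8, 1.7]
opening: 0.0004
gripper_force: 2.9
[ 2.64125172 -5.7848426   1.71093774]
```

View pics/w4.png

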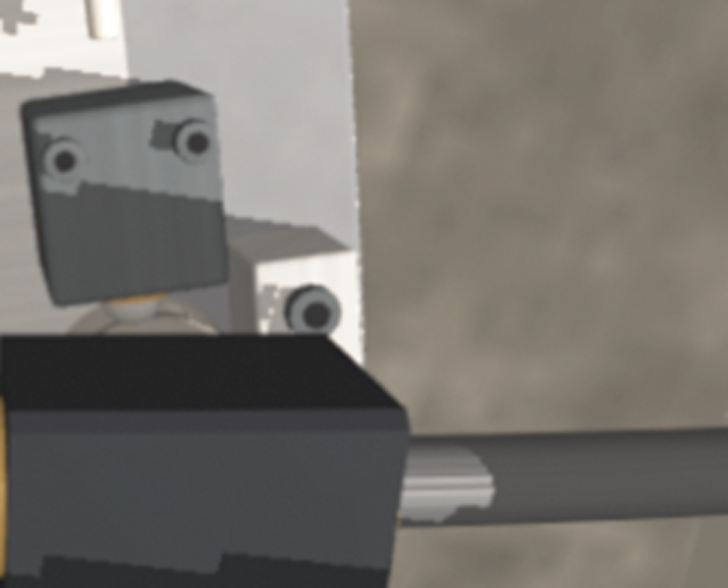

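The tappet sits under the plunger nose, close to the stop at about (235,300), and the force is now rising. One more firm nudge.

In the tool's units: 0.0015 m / 0.4 = 0.0038, 0.001 m / 0.4 = 0.0025.

```bash
echo '[[0.0003, 0.0025, 0, 0, 0], [0.0005, 0.0038, 0, 0, 0], [0.0005, 0.0038, 0, 0, 0], [0.0005, 0.0038, 0, 0, 0]]' | python3 drive.py
```

```text
clock: 13.22
tool_pos: [0.5077, 0.2114, 0.0457]
orientation: [-179.9, -0.1, -167.2]
force: [4.0, -11.3, 4.7]
opening: 0.0001
gripper_force: 6.3
```

In the tool's units: -0.12 m / 0.4 = -0.3, -0.08 m / 0.4 = -0.2.

```bash
echo '[[-0.0018, -0.0125, 0, 0, 0], [-0.007, -0.05, 0, 0, 0], [-0.014, -0.1, 0, 0, 0], [-0.021, -0.15, 0, 0, 0], [-0.028, -0.2, -0.075, 0, 0], [-0.028, -0.2, -0.2, 0, 0], [-0.028, -0.2, -0.3, 0, 0], [-0.028, -0.2, -0.3, 0, 0]]' | python3 drive.py
python3 - <<'E'
from plant import ctrl, imaging
from h import *
o=ctrl.get_obs();s=imaging.snapshot("wrist")
cv2.imwrite("pics/w5.png",cv2.resize(s["frame"][100:330,260:560,::-1],None,fx=2.6,fy=2.6,interpolation=cv2.INTER_CUBIC));np.savez("w5.npz",**s,pos=o["tool_pos"],rpy=o["orientation"])
t=imaging.snapshot("top");np.savez("top5.npz",**t)
E
```

```text
clock: 14.22
tool_pos: [0.5384, 0.1375, 0.1692]
orientation: [179.9, 0.4, -167.2]
force: [-0.0, -0.3, -1.3]
opening: 0.0003
gripper_force: 0.0
```

View pics/w5.png

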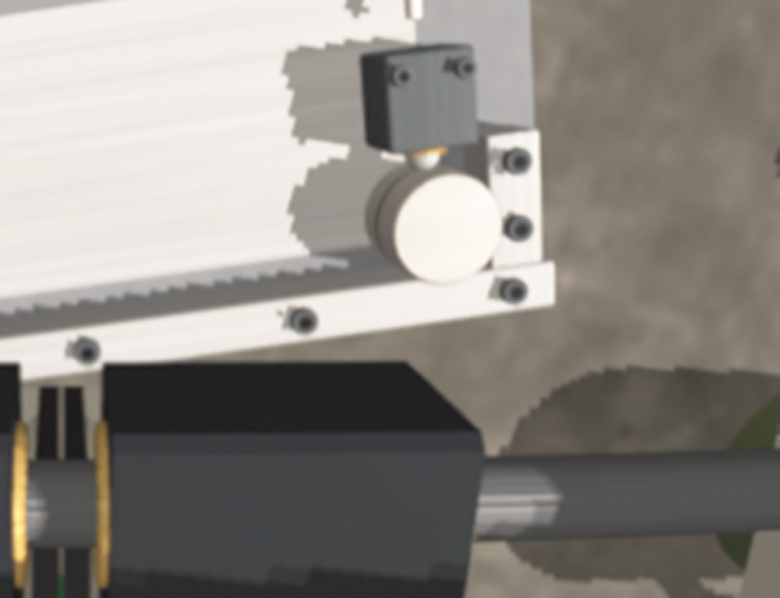

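Run:
```python
from h import *
s=wcam(np.load("w5.npz"));a=np.radians(20.95);R=np.array([[np.cos(a),-np.sin(a)],[np.sin(a),np.cos(a)]])
px=lambda l:(np.array(l,float)+.5)/2.6+[260,100]-.5
w=toworld(s,px([(447,227),(20,338),(370,288),(488,145),(494,265)]),[.042]+[.034]*4)
q=w[:,:2]@R;print(w[0],np.round((q-q[0])*1e3,1).tolist())
```

```text
[0.49567443 0.24082679 0.042     ] [[0.0, 0.0], [17.9, -125.7], [17.3, -20.9], [-20.5, 16.3], [15.6, 17.1]]
```

The tappet is home: about 17 mm from axis to fence and 16.7 mm to stop, against a 16.3 mm radius. The plunger is riding on it and the hand is clear.

```bash
python3 -c "
from plant import ctrl, imaging
print(ctrl.close_job())"
```

```text
the job is handed in; nothing more can be done
None
```

I handed the job in at about 14 s with the tappet fully home: the last picture shows it against the fence and the end stop (within about 1 mm), with the plunger bearing on it and the hand clear; the judge's verdict was not shown.

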